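# Close the bayonet closure of a specimen clamp pot and hold it home

## Robot

A 6-joint arm with a two-finger parallel gripper is mounted at the origin on a cart in front of the work surface, level with it; the furniture and walls round the work are solid. World frame = base frame: x ahead of the robot, y to its left, z up, the work surface at z = 0. Lengths are in m, angles in rad, forces in N, time in s.
With the tool pointing down it reaches from about 0.375 to 0.9 m from the base axis. Payload 3.1 kg.
Tool frame: the origin (TCP) lies on the centre line of the jaws, within the pads' length; the fingertips stand env.tcp_to_tips ahead of it and the grasp point (between the pads) is the TCP (env.tcp_to_tips is the distance from the TCP to the fingertips, in m); z points along the fingers, y is the direction in which the jaws open and shut (so a half turn about z gives the same grasp; the last joint's range is limited). The gripper opens to 85 mm and grips with 20 to 120 N. Pads are 22 mm wide; open, the fingers measure 114 mm over their backs; the gripper's body (76 mm by 85 mm) begins 54 mm behind the grasp point. The pads swing forward as they close: fully open they stand 13 mm farther back than shut.
Start: joints at [-1.5, 0.527, 1.433, -0, 1.181, -0.178], TCP at [0.154, -0.606, 0.25] pointing down, gripper open.
Joint ranges: [-3.08, 3.08], [-0.75, 2.2], [0.22, 2.44], [-1.43, 4.57], [0, 2.65], [-2.85, 2.85]. Speed limits (rad/s): [2.79, 2.79, 3.14, 3.14, 3.14, 3.14].

## Interface

Orientations are given as [roll, pitch, yaw] about the fixed x, y, z axes, in that order (R = Rz(yaw) Ry(pitch) Rx(roll)).
In Python, from workcell import env gives the robot as it stands.
- The arm moves only by the shell command python3 -m pendant 'ROWS' [FORCE]. ROWS is JSON, a list of rows, each an object with "delta_pos": the shift along the tool's x, y, z in mm, a list of three; "angular": the turn, a rotation vector about the tool's x, y, z in rad, a list of three; "claw": the closure, from -1 (fully open) to 1 (shut). In form: [{"delta_pos": [dx, dy, dz], "angular": [wx, wy, wz], "claw": claw}, ...]. A call has exactly 8 rows; each row shifts and turns the pose as measured when the row begins, along the tool's axes as they then stand; what a row does not reach is not made up. A row lasts 1/12 s, in which the tool goes at most 41.7 mm and 7.16 degrees, less where a joint would pass 70% of its speed; a pose out of reach is approached as far as the arm can. A call is refused whole if a number of a shift passes 41.7 or a number of a turn 0.125, either way. A call with a gripper value outside its range is refused whole. The fingers move at their own pace and stop on an object; FORCE is the grip in N (left out, the last holds). Time passes only in rows, so rows that do not move let the fingers close, or fill a call up. It gives the time, the measured TCP pose, the force and the opening at its end, in the units of the state.
- env.observe(): the state, without advancing time (a new reading comes with each control period).
- env.read_camera(name): name is "side" or "top" or "wrist"; returns a dict with "img" (384x512x3 uint8, red, green, blue), "camera_matrix" (3x3 intrinsics, pixels), "world_from_camera" (4x4, takes a point from camera to world coordinates); the wrist camera has in their place "T_tool_cam" (4x4, takes a point from camera to tool coordinates, whose origin is the TCP and whose axes are the flange's). Camera axes: x right, y up, looking along -z (the intrinsics and any distortion apply to the point x, -y, -z); pixel columns grow to the right and rows downward; lengths in m; the calibration is good to about 2 mm. A picture is of the moment at which its call begins: read the wrist's pose just before it. There is no depth.
- env.close_job(): hands the job in, once; it reports no verdict.
The state is a dict: "t": time; "qpos": joint angles; "dq": joint speeds; "tau": joint torques, N m; "position": TCP position; "orientation": TCP orientation; "force": force on the tool from outside, world axes, zero at the start; "moment": the same for the moment, N m; "finger_gap": finger opening in m.
Only numpy, scipy, OpenCV 4.12 (cv2) and the standard library are available. Lean on these libraries where they do the work, as an engineer would, in place of code of your own. Each camera call takes 0.05 s, during which the arm holds its last target. There are 200 camera calls.

## Task

Close the blue specimen clamp pot, in which a freshly glued specimen waits on a sprung ram: take the loose closure by its black bar, push it down through the keyhole with its two lugs in the two notches until its rim lies flush on the pot, and turn it a full quarter turn clockwise (seen from above). Finish while still gripping the bar and pressing the closure fully home, rim flush on the pot against the spring, as the glue must be kept under full pressure; do not let go. Leave the other things on the bench where they are.

Things in the scene. Friction and masses are not known exactly. Their poses are not given: they have to be found in the camera images.
- closure: Loose metal closure with a black bar on top, 0.2 kg, 64 mm tall, standing upright on the bench. Origin: centre of its underside; z up along its axis. Round nose and neck 34 mm across (tapering to 28 mm over the lowest 5 mm), two lugs pointing to +x and -x, a rim disc 50 mm across and the bar along x. A half turn about z gives the same shape.
- closure_bar (a point): Middle of the black bar grip, 50 mm above the closure's origin. Bar 42 mm long in the closure's x, 14 mm thick in y, 35 to 64 mm above the origin, a red line along its top; it runs in line with the lugs. Pinch it across y from above.
- closure_lug (a point): Outer end of the lug at the closure's +x, 24 mm from the axis, 15 mm above the origin; the other lies opposite at -x. Lugs are 8 mm wide and 6 mm high (12 to 18 mm above the origin), 48 mm over both tips.
- closure_rim (a point): Point on the closure's axis at the underside of the rim disc, 29 mm above the closure's origin (the disc is 6 mm thick); same axes as the closure.
- pot: Round blue clamp pot bolted to the bench, 72 mm across, foot 104 mm across, 62 mm tall. Origin: centre of its foot on the bench; z up. Its top is a steel plate 6 mm thick with a keyhole: a round hole 37 mm across and two notches, towards +x and -x. Yellow dots on the plate at +y and -y show where the lugs end after the turn.
- pot_notch (a point): Outer end of the keyhole notch at the pot's +x, 26.5 mm from the axis, at the plate's upper face; the other lies opposite at -x. Notches are 12 mm wide (lugs 8 mm), with a red mark just beyond each.
- pot_mouth (a point): Centre of the keyhole at the plate's upper face, 62 mm above the bench; axes as the pot. Fully home, closure_rim coincides with it. With the rim less than 5 mm above the plate the lugs are under it and can turn, only clockwise from above, 90 degrees to the stops (5 degrees of play at each end). Let go there, the spring lifts the closure until the rim is 5 mm above the plate.
- ram (a joint): Travel of the sprung brass ram in the pot, m: 0 = up, grows downwards. The closure's nose meets the specimen on it when the rim is about 12 mm above the plate; pushing back force then about 4 N, rising to about 10 N at 0.012 with the rim flush.
- mount: Green round resin specimen, 30 mm across, 18 mm high, already lying on the ram inside the pot, its top about 17 mm below the plate's upper face. Origin at the centre of its underside. Leave it there.
- levelling_press: Fixed dark green hand press, 250 mm tall, standing left of the work; its origin is the centre of its foot, which measures about 220 x 90 mm. An obstacle: go round or over it.
- bottle_1: small brown dropper bottle, 33 mm wide, 102 mm tall, standing at the back right; a bystander
- loupe: black eye loupe, 36 mm wide and tall; a bystander behind the work
- pen_2: blue and white marker pen, 135 mm long, lying; a bystander
- specimen_04: black round resin specimen, 30 mm across, 18 mm high; a bystander
- petri_dish: flat clear dish, 61 mm across, 13 mm high; a bystander behind the work

How it is judged:
On the way:
1. the closure is pushed down with its lugs through the notches, not yet turned (z of closure_rim in the frame of pot_mouth below 0.005 m and horizontal distance between closure_rim and pot_mouth below 0.004 m and angle between the x axis of closure and the x axis of pot, either way round below 0.35 rad), for 0.05 s.
At the end, for the whole second after the job is handed in: The closure sits in the keyhole (axis within 4 mm, tilt under 0.1 rad), turned a quarter turn (lugs within 0.25 rad of the pot's y axis), its rim within 2.5 mm of the plate, the ram pressed down more than 8 mm with the specimen still on it, and the fingers still hold the closure with more than 2 N (z of closure_rim in the frame of pot_mouth below 0.0025 m and horizontal distance between closure_rim and pot_mouth below 0.004 m and angle between the x axis of closure and the y axis of pot, either way round below 0.25 rad and angle between closure's own z axis and vertical below 0.1 rad and value of joint ram above 0.008 m and contact force between the fingers and closure above 2 N and horizontal distance between mount and pot below 0.006 m); the arm keeps its last pose, push and grip.
It fails at once if a bystander is moved more than 30 mm: bottle_1 (distance of bottle_1 from where it was at the start of the episode above 0.03 m).
It fails at once if a bystander is moved more than 30 mm: loupe (distance of loupe from where it was at the start of the episode above 0.03 m).
It fails at once if a bystander is moved more than 30 mm: pen_2 (distance of pen_2 from where it was at the start of the episode above 0.03 m).
It fails at once if a bystander is moved more than 30 mm: specimen_04 (distance of specimen_04 from where it was at the start of the episode above 0.03 m).
It fails at once if a bystander is moved more than 30 mm: petri_dish (distance of petri_dish from where it was at the start of the episode above 0.03 m).
It also fails if it takes over 51 s, if anything falls off the work surface, if the arm or the gripper's body presses on something with over 40 N, if the wrist force passes 120 N, or if a joint passes its speed limit or range.

## Working session

There is one attempt and no reset: what is moved stays moved. The work goes in short steps, Python scripts to look and compute and a shell command to move; the robot and the scene stay as the last step left them, time stands still between calls to the robot, and variables do not carry over. Pictures are saved under pics/ and viewed, on a budget of 10 in all, crops included, one or two more only if the job needs it, and the job is handed in when it is done.

```bash
mkdir -p pics && ls && python3 - <<'E'
from workcell import env
import cv2, numpy as np
s=env.observe(); print({k:np.round(v,4).tolist() for k,v in s.items()}, env.tcp_to_tips)
ims=[]
for n in("top","side"):
    c=env.read_camera(n); cv2.imwrite(f"pics/{n}0.png",c["img"][:,:,::-1]); print(n,c["camera_matrix"].round(1).tolist(),c["world_from_camera"].round(3).tolist(),[k for k in c])
E
```

```text
pics
{'t': 0.0, 'qpos': [-1.5005, 0.5285, 1.4339, -0.0, 1.1814, -0.1785], 'dq': [-0.0001, -0.0002, -0.0014, 0.0012, -0.0007, -0.0031], 'tau': [0.0012, -44.2354, -17.8026, 0.0, 0.0086, 0.0], 'position': [0.1539, -0.605, 0.2493], 'orientation': [-3.1394, -0.0004, 0.2488], 'force': [-0.396, 0.3302, 0.2993], 'moment': [0.0066, -0.0105, 0.0496], 'finger_gap': 0.0854} 0.019
top [[464.3, 0.0, 257.5], [0.0, 464.3, 192.9], [0.0, 0.0, 1.0]] [[-0.012, 0.992, -0.124, 0.393], [-1.0, -0.013, -0.004, -0.134], [-0.005, 0.124, 0.992, 1.405], [0.0, 0.0, 0.0, 1.0]] ['img', 'camera_matrix', 'world_from_camera']
side [[358.6, 0.0, 252.9], [0.0, 358.6, 191.6], [0.0, 0.0, 1.0]] [[-0.975, 0.069, -0.211, 0.386], [-0.221, -0.385, 0.896, 0.67], [-0.019, 0.92, 0.391, 0.418], [0.0, 0.0, 0.0, 1.0]] ['img', 'camera_matrix', 'world_from_camera']
```

View pics/top0.png

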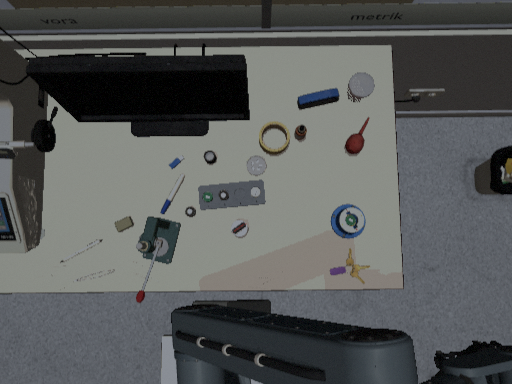

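View pics/side0.png

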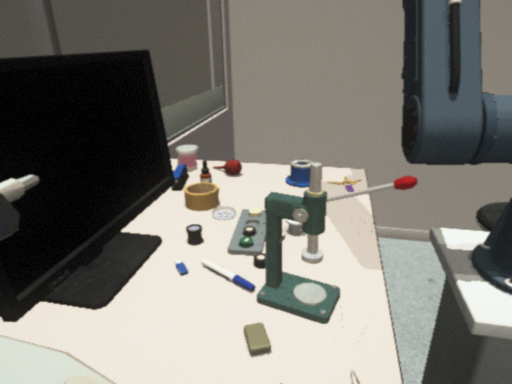

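The top view shows the closure at about (240,228), with its red-topped bar, and the blue pot at (348,221). In the side view the press hides the closure and the pot is at (301,173). Next I cast rays for rough positions.

```bash
cat > h.py <<'E'
from workcell import env
import cv2, numpy as np
from scipy.spatial.transform import Rotation as R
def shot(n):
    s=env.observe(); c=env.read_camera(n)
    if n=="wrist":
        T=np.eye(4); T[:3,:3]=R.from_euler("xyz",s["orientation"]).as_matrix(); T[:3,3]=s["position"]
        W=T@c["T_tool_cam"]
    else: W=c["world_from_camera"]
    return c["img"],c["camera_matrix"],W,s
def ray(K,W,uv):
    u,v=uv; d=W[:3,:3]@np.array([(u-K[0,2])/K[0,0],-(v-K[1,2])/K[1,1],-1]); return W[:3,3],d
def onz(K,W,uv,z):
    o,d=ray(K,W,uv); return o+d*(z-o[2])/d[2]
def meet(r1,r2):
    (o1,d1),(o2,d2)=r1,r2
    t=np.linalg.lstsq(np.c_[d1,-d2],o2-o1,rcond=None)[0]; a,b=o1+d1*t[0],o2+d2*t[1]
    return (a+b)/2,np.linalg.norm(a-b)
def blobs(img,lo,hi,amin=8):
    h=cv2.cvtColor(img,cv2.COLOR_RGB2HSV); m=cv2.inRange(h,lo,hi)
    n,l,st,ce=cv2.connectedComponentsWithStats(m)
    return [(ce[i],st[i]) for i in range(1,n) if st[i][4]>=amin],m
E
python3 - <<'E'
from h import *
img,K,W,s=shot("top")
for n,p,z in [("closure",(240,228),.064),("pot",(349,220),.062),("spec",(190,212),.018),("press",(160,240),.1),("presscol",(150,245),.25),("handle",(141,296),.2),("petri",(257,165),.01),("traycorner",(265,190),.01)]: print(n,onz(K,W,p,z).round(3))
cv2.imwrite("pics/topcrop.png",cv2.resize(img[190:270,200:400,::-1],None,fx=4,fy=4,interpolation=cv2.INTER_CUBIC))
img,K,W,s=shot("wrist"); cv2.imwrite("pics/w0.png",img[:,:,::-1]); print(K.round(1).tolist(),W.round(3).tolist()); print(env.read_camera("wrist")["T_tool_cam"].round(3).tolist())
E
```

```text
closure [ 0.459 -0.078  0.064]
pot [ 0.478 -0.393  0.062]
spec [0.511 0.074 0.018]
press [0.427 0.145 0.1  ]
presscol [0.411 0.138 0.25 ]
handle [0.283 0.17  0.2  ]
petri [ 0.653 -0.129  0.01 ]
traycorner [ 0.576 -0.152  0.01 ]
[[269.8, 0.0, 259.1], [0.0, 269.8, 192.2], [0.0, 0.0, 1.0]] [[0.246, 0.92, 0.305, 0.232], [-0.969, 0.234, 0.076, -0.585], [-0.001, -0.314, 0.949, 0.372], [0.0, 0.0, 0.0, 1.0]]
[[-0.001, 0.949, 0.314, 0.081], [1.0, 0.001, -0.0, -0.0], [-0.001, 0.314, -0.949, -0.123], [0.0, 0.0, 0.0, 1.0]]
```

View pics/topcrop.png

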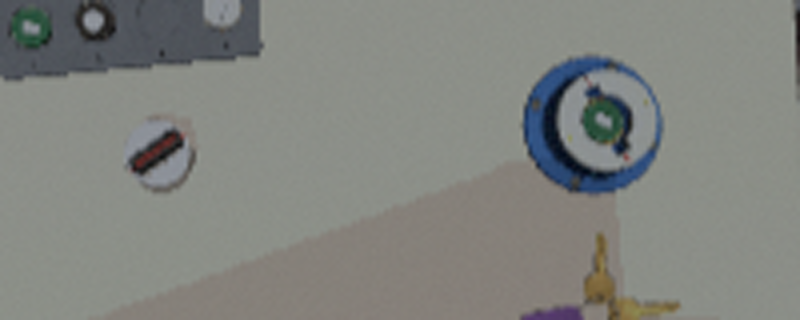

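The crop shows the closure bar running from about (132,167) to (182,137), so its yaw is about -59° in world. The pot plate is at crop (605,120), with its notch line from (592,88) to (625,155), about 26°. I'll look at the pot with the wrist camera on the way.

```bash
python3 -m pendant '[{"delta_pos":[38,-13,0],"angular":[0,0,0],"claw":-1},{"delta_pos":[38,-13,0],"angular":[0,0,0],"claw":-1},{"delta_pos":[38,-13,0],"angular":[0,0,0],"claw":-1},{"delta_pos":[38,-13,0],"angular":[0,0,0],"claw":-1},{"delta_pos":[38,-13,0],"angular":[0,0,0],"claw":-1},{"delta_pos":[38,-13,0],"angular":[0,0,0],"claw":-1},{"delta_pos":[38,-13,0],"angular":[0,0,0],"claw":-1},{"delta_pos":[38,-13,0],"angular":[0,0,0],"claw":-1}]' 40
```

```text
t: 0.92
position: [0.4253, -0.4324, 0.2476]
orientation: [3.138, 0.004, 0.231]
force: [0.6, -0.3, 0.6]
finger_gap: 0.0852
```

```bash
python3 -m pendant '[{"delta_pos":[0,0,0],"angular":[0,0,0],"claw":-1},{"delta_pos":[0,0,0],"angular":[0,0,0],"claw":-1},{"delta_pos":[0,0,0],"angular":[0,0,0],"claw":-1},{"delta_pos":[0,0,0],"angular":[0,0,0],"claw":-1},{"delta_pos":[0,0,0],"angular":[0,0,0],"claw":-1},{"delta_pos":[0,0,0],"angular":[0,0,0],"claw":-1},{"delta_pos":[0,0,0],"angular":[0,0,0],"claw":-1},{"delta_pos":[0,0,0],"angular":[0,0,0],"claw":-1}]' && python3 - <<'E'
from h import *
import pickle
r=shot("wrist"); pickle.dump(r,open("p1.pkl","wb")); print(r[3]["position"],r[3]["orientation"])
cv2.imwrite("pics/pot1.png",r[0][:,:,::-1])
E
```

```text
t: 1.58
position: [0.428, -0.4293, 0.2471]
orientation: [3.14, 0.002, 0.236]
force: [0.0, 0.8, -0.0]
finger_gap: 0.0855
[ 0.42801883 -0.42932164  0.24708662] [3.14027779e+00 2.26752064e-03 2.35821419e-01]
```

View pics/pot1.png

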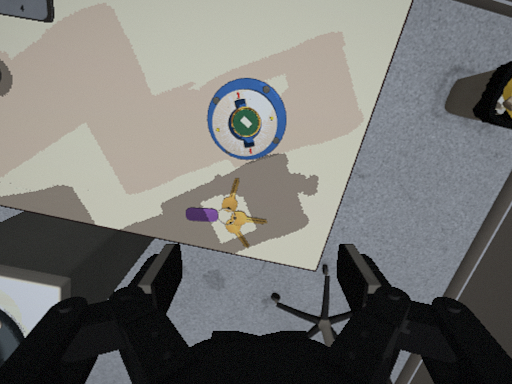

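The wrist view shows the pot plate at (246,120). Its red notch marks are at (239,95) and (251,151), and the yellow dots at about (223,126) and (271,118).

```bash
cat >> h.py <<'E'
def marks(r,c,rad):
    img,K,W,s=r; out={}
    h=cv2.cvtColor(img,cv2.COLOR_RGB2HSV).astype(int)
    yy,xx=np.mgrid[:384,:512]; near=np.hypot(xx-c[0],yy-c[1])<rad
    red=((h[...,0]<8)|(h[...,0]>172))&(h[...,1]>130)&(h[...,2]>90)&near
    yel=(h[...,0]>18)&(h[...,0]<34)&(h[...,1]>100)&(h[...,2]>110)&near
    for n,m in(("red",red),("yel",yel)):
        k,l,st,ce=cv2.connectedComponentsWithStats(m.astype(np.uint8))
        out[n]=[(ce[i].round(2).tolist(),int(st[i][4])) for i in range(1,k) if st[i][4]>=3]
    return out
E
python3 - <<'E'
from h import *
import pickle
r=pickle.load(open("p1.pkl","rb")); m=marks(r,(246,120),40); print(m)
for n in m:
    for p,a in m[n]: print(n,onz(r[1],r[2],p,.062).round(4))
E
python3 -m pendant '[{"delta_pos":[15,-8,0],"angular":[0,0,0.12],"claw":-1},{"delta_pos":[0,-25,0],"angular":[0,0,0.12],"claw":-1},{"delta_pos":[-0,-30,0],"angular":[0,0,0.12],"claw":-1},{"delta_pos":[0,0,0],"angular":[0,0,0],"claw":-1},{"delta_pos":[0,0,0],"angular":[0,0,0],"claw":-1},{"delta_pos":[0,0,0],"angular":[0,0,0],"claw":-1},{"delta_pos":[0,0,0],"angular":[0,0,0],"claw":-1},{"delta_pos":[0,0,0],"angular":[0,0,0],"claw":-1}]' && python3 - <<'E'
from h import *
import pickle
r=shot("wrist"); pickle.dump(r,open("p2.pkl","wb"))
c=np.linalg.inv(r[2])@np.array([.482,-.400,.062,1]); K=r[1]; uv=(K[0,2]-K[0,0]*c[0]/c[2],K[1,2]+K[1,1]*c[1]/c[2]); print(r[3]["qpos"].round(3),uv)
m=marks(r,uv,60); print(m)
for n in m:
    for p,a in m[n]: print(n,onz(r[1],r[2],p,.062).round(4))
E
```

```text
{'red': [([237.83, 94.67], 6), ([250.2, 150.8], 5)], 'yel': [([242.5, 107.78], 18), ([233.67, 113.67], 3), ([255.08, 126.42], 52), ([271.12, 117.88], 8), ([232.17, 124.33], 6), ([217.12, 129.12], 8), ([235.17, 131.0], 6)]}
red [ 0.5089 -0.3864  0.062 ]
red [ 0.4532 -0.4128  0.062 ]
yel [ 0.497  -0.3942  0.062 ]
yel [ 0.4887 -0.3861  0.062 ]
yel [ 0.4809 -0.412   0.062 ]
yel [ 0.4939 -0.4271  0.062 ]
yel [ 0.4772 -0.3868  0.062 ]
yel [ 0.4682 -0.3715  0.062 ]
yel [ 0.4709 -0.3915  0.062 ]
t: 2.3
position: [0.4367, -0.3667, 0.2472]
orientation: [3.136, -0.0, -0.142]
force: [-0.0, -0.1, 0.1]
finger_gap: 0.0852
[-0.892  0.456  1.578 -0.004  1.103  0.822] (np.float64(282.15815540348), np.float64(132.18065042670605))
{'red': [([267.0, 108.83], 6), ([296.0, 155.5], 4)], 'yel': [([272.61, 118.78], 18), ([283.67, 117.33], 3), ([305.22, 117.33], 9), ([292.39, 125.33], 18), ([267.0, 129.5], 4), ([267.83, 136.25], 12), ([274.5, 143.2], 10), ([258.88, 148.12], 8), ([289.29, 189.14], 7)]}
red [ 0.5092 -0.3865  0.062 ]
red [ 0.4536 -0.4127  0.062 ]
yel [ 0.4979 -0.3912  0.062 ]
yel [ 0.4977 -0.4035  0.062 ]
yel [ 0.4943 -0.427   0.062 ]
yel [ 0.4878 -0.4121  0.062 ]
yel [ 0.4873 -0.3836  0.062 ]
yel [ 0.4798 -0.3835  0.062 ]
yel [ 0.4711 -0.39    0.062 ]
yel [ 0.4681 -0.3717  0.062 ]
yel [ 0.4142 -0.4007  0.062 ]
```

Both views agree on the pot at z = 0.062: centre (0.481,-0.3995), yaw about 25.1°. Next I move to the closure, turning on the way.

```bash
python3 -m pendant '[{"delta_pos":[-5,-34,0],"angular":[0,0,0.12],"claw":-1},{"delta_pos":[-9,-33,0],"angular":[0,0,0.12],"claw":-1},{"delta_pos":[-13,-32,0],"angular":[0,0,0.12],"claw":-1},{"delta_pos":[-16,-30,0],"angular":[0,0,0.12],"claw":-1},{"delta_pos":[-20,-28,0],"angular":[0,0,0.12],"claw":-1},{"delta_pos":[-23,-25,0],"angular":[0,0,0.12],"claw":-1},{"delta_pos":[-26,-22,0],"angular":[0,0,0.12],"claw":-1},{"delta_pos":[0,0,0],"angular":[0,0,0.05],"claw":-1}]' && python3 - <<'E'
from h import *
import pickle
r1,r2=[pickle.load(open(f"p{i}.pkl","rb")) for i in(1,2)]
for a,b in [((237.83,94.67),(267,108.83)),((250.2,150.8),(296,155.5)),((271.12,117.88),(305.22,117.33)),((217.12,129.12),(258.88,148.12))]:
    p,e=meet(ray(r1[1],r1[2],a),ray(r2[1],r2[2],b)); print(p.round(4),e.round(4))
r=shot("wrist"); pickle.dump(r,open("c1.pkl","wb"))
cv2.imwrite("pics/clo1.png",r[0][:,:,::-1])
E
```

```text
t: 3.02
position: [0.441, -0.1312, 0.2441]
orientation: [3.14, -0.014, -1.062]
force: [0.1, -0.2, 0.1]
finger_gap: 0.0855
[ 0.5091 -0.3865  0.0619] 0.0003
[ 0.4531 -0.4129  0.0605] 0.0004
[ 0.4941 -0.4272  0.0604] 0.0003
[ 0.4683 -0.3717  0.0633] 0.0001
```

View pics/clo1.png

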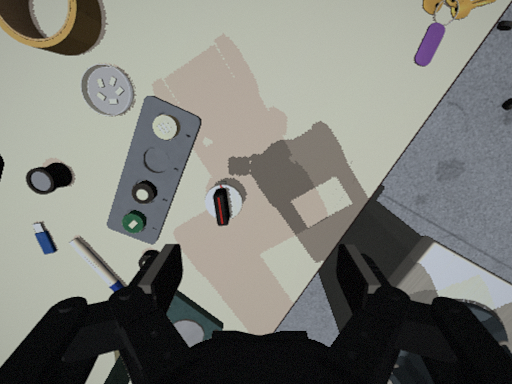

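The closure is at (222,207), and its red line runs nearly vertical from about (219,190) to (224,222), so the yaw is nearly right. I measure it, then shift for a second view.

```bash
cat >> h.py <<'E'
def line(r,c,rad,z=.064):
    img,K,W,s=r; h=cv2.cvtColor(img,cv2.COLOR_RGB2HSV).astype(int)
    yy,xx=np.mgrid[:384,:512]; near=np.hypot(xx-c[0],yy-c[1])<rad
    m=((h[...,0]<8)|(h[...,0]>172))&(h[...,1]>130)&(h[...,2]>70)&near
    ys,xs=np.nonzero(m); q=cv2.minAreaRect(np.c_[xs,ys].astype(np.float32))
    b=cv2.boxPoints(q); a=sorted([(b[0]+b[1])/2,(b[2]+b[3])/2] if np.linalg.norm(b[0]-b[1])<np.linalg.norm(b[1]-b[2]) else [(b[1]+b[2])/2,(b[3]+b[0])/2],key=lambda p:p[1])
    P=[onz(K,W,p,z) for p in a]; d=P[0]-P[1]
    print(len(xs),np.round(a,1).tolist(),"mid",((P[0]+P[1])/2).round(4),"yaw",np.arctan2(d[1],d[0]).round(4),"len",np.linalg.norm(d).round(4)); return a,(P[0]+P[1])/2
E
python3 - <<'E'
from h import *
import pickle
line(pickle.load(open("c1.pkl","rb")),(222,207),30)
E
python3 -m pendant '[{"delta_pos":[-20,-10,0],"angular":[0,0,0],"claw":-1},{"delta_pos":[-20,-20,0],"angular":[0,0.014,0],"claw":-1},{"delta_pos":[-5,-15,20],"angular":[0,0,0],"claw":-1},{"delta_pos":[0,0,30],"angular":[0,0,0],"claw":-1},{"delta_pos":[0,0,30],"angular":[0,0,0],"claw":-1},{"delta_pos":[0,0,0],"angular":[0,0,0],"claw":-1},{"delta_pos":[0,0,0],"angular":[0,0,0],"claw":-1},{"delta_pos":[0,0,0],"angular":[0,0,0],"claw":-1}]' && python3 - <<'E'
from h import *
import pickle
r=shot("wrist"); pickle.dump(r,open("c2.pkl","wb"))
r1=pickle.load(open("c1.pkl","rb")); a,P=line(r1,(222,207),30)
c=np.linalg.inv(r[2])@np.r_[P,1]; K=r[1]; uv=(K[0,2]-K[0,0]*c[0]/c[2],K[1,2]+K[1,1]*c[1]/c[2])
b,P2=line(r,uv,45)
for i in(0,1): print(meet(ray(r1[1],r1[2],a[i]),ray(r[1],r[2],b[i])))
E
```

```text
72 [[218.5, 185.10000610351562], [220.6999969482422, 223.10000610351562]] mid [ 0.4661 -0.0797  0.064 ] yaw -1.0528 len 0.0485
t: 3.73
position: [0.4712, -0.0815, 0.1648]
orientation: [-3.134, -0.048, -1.056]
force: [0.5, -0.1, -0.3]
finger_gap: 0.0855
72 [[218.5, 185.10000610351562], [220.6999969482422, 223.10000610351562]] mid [ 0.4661 -0.0797  0.064 ] yaw -1.0528 len 0.0485
64 [[261.1000061035156, 184.0], [265.3999938964844, 233.0]] mid [ 0.4664 -0.079   0.064 ] yaw -0.968 len 0.0463
(array([ 0.47774551, -0.09473116,  0.04673906]), np.float64(0.0009159566693644869))
(array([ 0.45496109, -0.06266212,  0.07196602]), np.float64(0.0007539224163489537))
```

```bash
python3 - <<'E'
from h import *
import pickle
r=pickle.load(open("c2.pkl","rb"));print(env.observe()["orientation"]); cv2.imwrite("pics/c2.png",cv2.resize(r[0][160:260,210:320,::-1],None,fx=5,fy=5,interpolation=cv2.INTER_NEAREST))
E
```

```text
[-3.1328842  -0.04924337 -1.05617869]
```

View pics/c2.png

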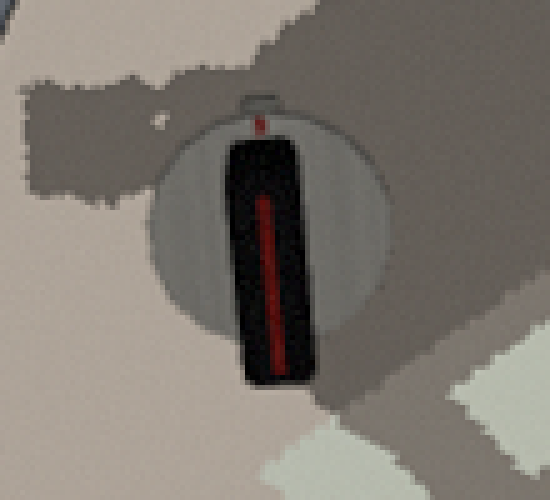

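The crop shows the black bar from (262,140) to (280,383), with its red line from (262,197) to (279,373). A separate red tick on the rim at (260,124) contaminated the mask, so I'll use only the largest blob.

```bash
python3 - <<'E'
s=open("h.py").read()
s=s.replace("    ys,xs=np.nonzero(m); q=","    k,l,st,ce=cv2.connectedComponentsWithStats(m.astype(np.uint8),connectivity=8); ys,xs=np.nonzero(l==1+st[1:,4].argmax()); q=")
open("h.py","w").write(s)
E
python3 - <<'E'
from h import *
import pickle
r1,r=[pickle.load(open(f"c{i}.pkl","rb")) for i in(1,2)]
a,P=line(r1,(222,207),30); b,P2=line(r,(263,210),45)
for i in(0,1): print(meet(ray(r1[1],r1[2],a[i]),ray(r[1],r[2],b[i])))
R0=R.from_euler("xyz",r[3]["orientation"]); Rt=R.from_euler("xyz",[np.pi,0,-1.03])
print("rotvec tool",(R0.inv()*Rt).as_rotvec().round(3))
E
```

```text
70 [[218.10000610351562, 197.0], [221.8000030517578, 223.1999969482422]] mid [ 0.4625 -0.0732  0.064 ] yaw -0.9731 len 0.034
60 [[262.29998779296875, 200.0], [265.6000061035156, 233.0]] mid [ 0.4623 -0.073   0.064 ] yaw -0.9576 len 0.0317
(array([ 0.47162721, -0.08621515,  0.06268447]), np.float64(0.0013179960283532502))
(array([ 0.45322252, -0.06013639,  0.06519955]), np.float64(0.0007999717698892302))
rotvec tool [-0.007 -0.048 -0.026]
```

```bash
python3 - <<'E'
from h import *
import pickle
r=pickle.load(open("c2.pkl","rb"))
pts=[(150,222),(160,175),(185,140),(391,228),(375,165),(345,130),(165,280),(200,322),(330,330),(375,290)]
Q=np.array([onz(r[1],r[2],(209.9+u/5,159.9+v/5),.035)[:2] for u,v in pts])
A=np.c_[2*Q,np.ones(len(Q))]; x=np.linalg.lstsq(A,(Q**2).sum(1),rcond=None)[0]
c=x[:2]; print("rim centre",c.round(4),"rad",np.sqrt(x[2]+c@c).round(4))
for uv in[(260,140),(280,383)]: print("bar ends",onz(r[1],r[2],(209.9+uv[0]/5,159.9+uv[1]/5),.064).round(4))
p=np.r_[c,0]-r[3]["position"]
print("tool shift to closure, tilt fixed:", (R.from_euler("xyz",[np.pi,0,-.96]).inv().apply(np.r_[c,.05]-r[3]["position"])*1000).round(1))
E
```

```text
rim centre [ 0.4624 -0.0741] rad 0.0246
bar ends [ 0.4772 -0.0954  0.064 ]
bar ends [ 0.4512 -0.0572  0.064 ]
tool shift to closure, tilt fixed: [-11.2   2.9 114.8]
```

```bash
python3 -m pendant '[{"delta_pos":[0,0,0],"angular":[-0.007,-0.048,-0.09],"claw":-1},{"delta_pos":[0,0,0],"angular":[0,0,0],"claw":-1},{"delta_pos":[-11,3,10],"angular":[0,0,0],"claw":-1},{"delta_pos":[0,0,20],"angular":[0,0,0],"claw":-1},{"delta_pos":[0,0,20],"angular":[0,0,0],"claw":-1},{"delta_pos":[0,0,0],"angular":[0,0,0],"claw":-1},{"delta_pos":[0,0,0],"angular":[0,0,0],"claw":-1},{"delta_pos":[0,0,0],"angular":[0,0,0],"claw":-1}]' && cat >> h.py <<'E'
def togo(x,y,z,yaw):
    s=env.observe(); R0=R.from_euler("xyz",s["orientation"]); Rt=R.from_euler("xyz",[np.pi,0,yaw])
    print("pos",s["position"].round(4),"rpy",s["orientation"].round(4),"shift mm",(R0.inv().apply(np.array([x,y,z])-s["position"])*1000).round(1),"turn",(R0.inv()*Rt).as_rotvec().round(3),"F",s["force"].round(1),"q6",s["qpos"][5].round(3),"gap",s["finger_gap"].round(4))
E
python3 - <<'E'
from h import *
togo(.4624,-.0738,.058,-.96)
r=shot("wrist")
a,P=line(r,(258,215),60)
c=np.linalg.inv(r[2])@np.r_[.4624,-.0738,.064,1]; K=r[1]; print(K[0,2]-K[0,0]*c[0]/c[2],K[1,2]+K[1,1]*c[1]/c[2])
E
```

```text
t: 4.45
position: [0.4704, -0.0803, 0.1258]
orientation: [-3.128, -0.026, -0.977]
force: [0.6, 0.2, -0.7]
finger_gap: 0.0856Traceback (most recent call last):
  File "<stdin>", line 2, in <module>
  File "h.py", line 43, in togo
    print("pos",s["position"].round(4),"rpy",s["orientation"].round(4),"shift mm",(R0.inv().apply(np.array([x,y,z])-s["position"])*1000).round(1),"turn",(R0.inv()*Rt).as_rotvec().round(3),"F",s["force"].round(1),"q6",s["qpos"][5].round(3),"gap",s["finger_gap"].round(4))
                                                                                                                                                                                                                                                     ^^^^^^^^^^^^^^^^^^^^^
AttributeError: 'float' object has no attribute 'round'
```

```bash
sed -i 's/s\["finger_gap"\].round(4)/round(float(s["finger_gap"]),4)/' h.py && python3 - <<'E'
from h import *
togo(.4624,-.0738,.1,-.96)
r=shot("wrist")
a,P=line(r,(258,215),60)
c=np.linalg.inv(r[2])@np.r_[.4624,-.0738,.064,1]; K=r[1]; print(K[0,2]-K[0,0]*c[0]/c[2],K[1,2]+K[1,1]*c[1]/c[2])
E
```

```text
pos [ 0.4704 -0.0803  0.1258] rpy [-3.1281 -0.026  -0.9767] shift mm [-10.5   3.4  25.5] turn [-0.013 -0.026 -0.017] F [ 0.6  0.2 -0.7] q6 2.149 gap 0.0856
106 [[264.0, 212.0], [264.0, 252.0]] mid [ 0.462  -0.0727  0.064 ] yaw -0.9716 len 0.0331
264.33782816204916 231.10844058312244
```

```bash
python3 -m pendant '[{"delta_pos":[-6,2,0],"angular":[-0.013,-0.026,0.01],"claw":-1},{"delta_pos":[-5,1,0],"angular":[-0.005,-0.012,0],"claw":-1},{"delta_pos":[-3,1,0],"angular":[0,-0.005,0],"claw":-1},{"delta_pos":[0,0,0],"angular":[0,0,0],"claw":-1},{"delta_pos":[0,0,0],"angular":[0,0,0],"claw":-1},{"delta_pos":[0,0,0],"angular":[0,0,0],"claw":-1},{"delta_pos":[0,0,0],"angular":[0,0,0],"claw":-1},{"delta_pos":[0,0,0],"angular":[0,0,0],"claw":-1}]' && python3 -c "
from h import *
togo(.4622,-.0735,.058,-.965)"
```

```text
t: 5.17
position: [0.4621, -0.0717, 0.131]
orientation: [-3.14, 0.008, -0.987]
force: [0.5, -0.7, -0.5]
finger_gap: 0.0852
pos [ 0.4621 -0.0717  0.131 ] rpy [-3.1396  0.0077 -0.9874] shift mm [ 2.2  1.  73. ] turn [-0.002  0.008 -0.022] F [ 0.5 -0.7 -0.5] q6 2.154 gap 0.0852
```

```bash
python3 -m pendant '[{"delta_pos":[2,1,15],"angular":[0,0.008,-0.02],"claw":-1},{"delta_pos":[0,0,15],"angular":[0,0,0],"claw":-1},{"delta_pos":[0,0,15],"angular":[0,0,0],"claw":-1},{"delta_pos":[0,0,10],"angular":[0,0,0],"claw":-1},{"delta_pos":[0,0,5],"angular":[0,0,0],"claw":-1},{"delta_pos":[0,0,0],"angular":[0,0,0],"claw":-1},{"delta_pos":[0,0,0],"angular":[0,0,0],"claw":-1},{"delta_pos":[0,0,0],"angular":[0,0,0],"claw":-1}]' && python3 -c "
from h import *
togo(.4622,-.0735,.058,-.965)"
```

```text
t: 5.83
position: [0.4646, -0.0749, 0.0693]
orientation: [-3.137, -0.005, -0.966]
force: [0.4, -0.2, -0.4]
finger_gap: 0.0853
pos [ 0.4646 -0.0749  0.0693] rpy [-3.1371 -0.0047 -0.9664] shift mm [-2.6  1.2 11.3] turn [-0.004 -0.005 -0.001] F [ 0.4 -0.2 -0.4] q6 2.136 gap 0.0853
```

```bash
python3 -m pendant '[{"delta_pos":[-1.5,0.8,4],"angular":[-0.004,-0.005,0],"claw":-1},{"delta_pos":[-1.5,0.7,4],"angular":[0,0,0],"claw":-1},{"delta_pos":[0,0,3],"angular":[0,0,0],"claw":-1},{"delta_pos":[0,0,1],"angular":[0,0,0],"claw":-1},{"delta_pos":[0,0,0],"angular":[0,0,0],"claw":-1},{"delta_pos":[0,0,0],"angular":[0,0,0],"claw":-1},{"delta_pos":[0,0,0],"angular":[0,0,0],"claw":-1},{"delta_pos":[0,0,0],"angular":[0,0,0],"claw":-1}]' && python3 -c "
from h import *
togo(.4622,-.0735,.058,-.965)"
```

```text
t: 6.5
position: [0.4627, -0.0736, 0.0581]
orientation: [-3.139, -0.003, -0.966]
force: [0.3, -0.7, 0.2]
finger_gap: 0.0856
pos [ 0.4627 -0.0736  0.0581] rpy [-3.1391e+00 -3.0000e-03 -9.6610e-01] shift mm [-0.3  0.4  0.1] turn [-0.002 -0.003 -0.001] F [ 0.3 -0.7  0.2] q6 2.139 gap 0.0856
```

Well aligned. Now I close the grip at 110 N.

```bash
for i in 1 2; do python3 -m pendant '[{"delta_pos":[0,0,0],"angular":[0,0,0],"claw":1},{"delta_pos":[0,0,0],"angular":[0,0,0],"claw":1},{"delta_pos":[0,0,0],"angular":[0,0,0],"claw":1},{"delta_pos":[0,0,0],"angular":[0,0,0],"claw":1},{"delta_pos":[0,0,0],"angular":[0,0,0],"claw":1},{"delta_pos":[0,0,0],"angular":[0,0,0],"claw":1},{"delta_pos":[0,0,0],"angular":[0,0,0],"claw":1},{"delta_pos":[0,0,0],"angular":[0,0,0],"claw":1}]' 110; done; python3 -c "
from h import *
togo(.4622,-.0735,.15,-.965)
r=shot('wrist'); line(r,(264,265),70)"
```

```text
t: 7.17
position: [0.4629, -0.0737, 0.0588]
orientation: [-3.139, -0.004, -0.966]
force: [0.2, -0.4, -1.6]
finger_gap: 0.0118
t: 7.83
position: [0.4629, -0.0737, 0.0587]
orientation: [-3.139, -0.004, -0.966]
force: [0.9, -0.0, 0.8]
finger_gap: 0.0121
pos [ 0.4629 -0.0737  0.0587] rpy [-3.1387 -0.0038 -0.966 ] shift mm [ -0.2   0.2 -91.3] turn [-0.003 -0.004 -0.001] F [ 0.9 -0.   0.8] q6 2.139 gap 0.0121
264 [[259.0, 242.0], [259.0, 299.0]] mid [ 0.4625 -0.0729  0.064 ] yaw -0.9666 len 0.0337
```

```bash
python3 -m pendant '[{"delta_pos":[0,0,-10],"angular":[0,0,0],"claw":1},{"delta_pos":[0,0,-16],"angular":[0,0,0],"claw":1},{"delta_pos":[0,0,-16],"angular":[0,0,0],"claw":1},{"delta_pos":[0,0,-16],"angular":[0,0,0],"claw":1},{"delta_pos":[0,0,-16],"angular":[0,0,0],"claw":1},{"delta_pos":[0,0,-16],"angular":[0,0,0],"claw":1},{"delta_pos":[0,0,-5],"angular":[0,0,0],"claw":1},{"delta_pos":[0,0,0],"angular":[0,0,0],"claw":1}]'; python3 -c "
from h import *
togo(.4811,-.3995,.15,.438)
r=shot('wrist'); a,P=line(r,(264,265),70); s=r[3]
# red line in tool frame, at 5.3 mm ahead of TCP
z=s['position'][2]+.0587*0+.0053
a,P=line(r,(264,265),70,z); print((R.from_euler('xyz',s['orientation']).inv().apply(P-s['position'])*1000).round(2))
cv2.imwrite('pics/held.png',r[0][:,:,::-1])"
```

```text
t: 8.55
position: [0.4595, -0.0723, 0.1584]
orientation: [3.14, 0.003, -0.966]
force: [-0.3, 0.9, -2.4]
finger_gap: 0.0118
pos [ 0.4595 -0.0723  0.1584] rpy [ 3.1402e+00  3.1000e-03 -9.6620e-01] shift mm [281.5 168.2   7.8] turn [-1.000e-03  4.000e-03 -1.404e+00] F [-0.3  0.9 -2.4] q6 2.139 gap 0.0118
247 [[259.0, 242.0], [259.0, 299.0]] mid [ 0.4196 -0.0143  0.064 ] yaw -0.9668 len 0.0626
247 [[259.0, 242.0], [259.0, 299.0]] mid [ 0.4591 -0.0715  0.1637] yaw -0.9668 len 0.0338
[-0.86 -0.12 -5.3 ]
```

View pics/held.png

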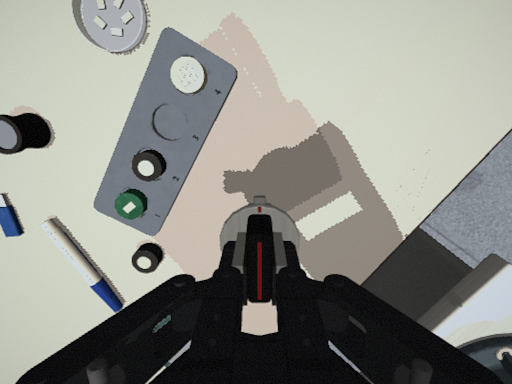

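The closure is held firmly, with the red line at (259,242) to (259,299) unchanged by the lift and a load of about 2 N. Now I carry it to the pot.

```bash
python3 -m pendant '[{"delta_pos":[28,17,0],"angular":[0,0,-0.12],"claw":1},{"delta_pos":[26,20,0],"angular":[0,0,-0.12],"claw":1},{"delta_pos":[23.5,23,0],"angular":[0,0,-0.12],"claw":1},{"delta_pos":[20.5,26,0],"angular":[0,0,-0.12],"claw":1},{"delta_pos":[17,28,0],"angular":[0,0,-0.12],"claw":1},{"delta_pos":[14,30,0],"angular":[0,0,-0.12],"claw":1},{"delta_pos":[10,31.5,0],"angular":[0,0,-0.12],"claw":1},{"delta_pos":[6,32,0],"angular":[0,0,-0.12],"claw":1}]'; python3 -c "
from h import *
togo(.4819,-.3992,.15,.438)"
```

```text
t: 9.27
position: [0.4726, -0.3328, 0.1459]
orientation: [-3.122, 0.022, 0.034]
force: [0.2, 0.5, -3.4]
finger_gap: 0.0122
pos [ 0.4726 -0.3328  0.1459] rpy [-3.1217  0.022   0.0344] shift mm [ 7.  66.6 -5.6] turn [-0.024  0.018 -0.404] F [ 0.2  0.5 -3.4] q6 0.734 gap 0.0122
```

```bash
python3 -m pendant '[{"delta_pos":[2,16,-2],"angular":[-0.012,0.01,-0.1],"claw":1},{"delta_pos":[0,16,-2],"angular":[-0.012,0.01,-0.1],"claw":1},{"delta_pos":[-1,16,-1],"angular":[0,0,-0.1],"claw":1},{"delta_pos":[-3,16,-1],"angular":[0,0,-0.1],"claw":1},{"delta_pos":[-1,3,0],"angular":[0,0,-0.02],"claw":1},{"delta_pos":[0,0,0],"angular":[0,0,0],"claw":1},{"delta_pos":[0,0,0],"angular":[0,0,0],"claw":1},{"delta_pos":[0,0,0],"angular":[0,0,0],"claw":1}]'; python3 -c "
from h import *
togo(.4819,-.3992,.15,.438)"
```

```text
t: 9.93
position: [0.4782, -0.4087, 0.137]
orientation: [-3.129, 0.005, 0.469]
force: [0.8, 0.6, -2.2]
finger_gap: 0.0118
pos [ 0.4782 -0.4087  0.137 ] rpy [-3.1293  0.0052  0.4689] shift mm [  7.6  -7.  -12.9] turn [-0.012  0.005  0.031] F [ 0.8  0.6 -2.2] q6 0.22 gap 0.0118
```

```bash
python3 -m pendant '[{"delta_pos":[3,-3,0],"angular":[-0.012,0.005,0.03],"claw":1},{"delta_pos":[3,-3,0],"angular":[0,0,0],"claw":1},{"delta_pos":[2,-2,0],"angular":[0,0,0],"claw":1},{"delta_pos":[0,0,0],"angular":[0,0,0],"claw":1},{"delta_pos":[0,0,0],"angular":[0,0,0],"claw":1},{"delta_pos":[0,0,0],"angular":[0,0,0],"claw":1},{"delta_pos":[0,0,0],"angular":[0,0,0],"claw":1},{"delta_pos":[0,0,0],"angular":[0,0,0],"claw":1}]'; python3 -c "
from h import *
togo(.4819,-.3992,.13,.438)"
```

```text
t: 10.6
position: [0.4813, -0.3926, 0.135]
orientation: [-3.134, 0.002, 0.441]
force: [-0.4, -0.4, -2.5]
finger_gap: 0.0117
pos [ 0.4813 -0.3926  0.135 ] rpy [-3.1345e+00  2.2000e-03  4.4130e-01] shift mm [-2.3  6.3  4.9] turn [-0.007  0.002  0.003] F [-0.4 -0.4 -2.5] q6 0.266 gap 0.0117
```

```bash
python3 -m pendant '[{"delta_pos":[-1,2,1],"angular":[-0.007,0.002,0],"claw":1},{"delta_pos":[-1,2,1],"angular":[0,0,0],"claw":1},{"delta_pos":[0,1,1],"angular":[0,0,0],"claw":1},{"delta_pos":[0,0,0],"angular":[0,0,0],"claw":1},{"delta_pos":[0,0,0],"angular":[0,0,0],"claw":1},{"delta_pos":[0,0,0],"angular":[0,0,0],"claw":1},{"delta_pos":[0,0,0],"angular":[0,0,0],"claw":1},{"delta_pos":[0,0,0],"angular":[0,0,0],"claw":1}]'; python3 - <<'E'
from h import *
togo(.4819,-.3992,.13,.438)
r=shot("wrist"); K=r[1]; m=marks(r,(259,240),90)
for n in m:
    for p,a in m[n]: print(n,p,a,onz(r[1],r[2],p,.062).round(4))
cv2.imwrite('pics/over.png',r[0][:,:,::-1])
E
```

```text
t: 11.27
position: [0.4816, -0.3997, 0.1318]
orientation: [3.14, -0.0, 0.44]
force: [0.0, 0.0, -3.1]
finger_gap: 0.012
pos [ 0.4816 -0.3997  0.1318] rpy [ 3.1399e+00 -1.0000e-04  4.4030e-01] shift mm [ 0.5 -0.3  1.8] turn [ 0.002 -0.     0.002] F [ 0.   0.  -3.1] q6 0.26 gap 0.012
red [258.72, 174.89] 18 [ 0.509  -0.3863  0.062 ]
red [259.0, 209.14] 14 [ 0.4845 -0.398   0.062 ]
red [259.0, 270.5] 168 [ 0.4348 -0.4214  0.062 ]
yel [219.38, 213.38] 13 [ 0.4683 -0.3719  0.062 ]
yel [298.5, 213.5] 14 [ 0.4942 -0.4272  0.062 ]
yel [209.0, 276.8] 5 [ 0.4115 -0.3861  0.062 ]
yel [248.64, 310.1] 70 [ 0.3943 -0.4304  0.062 ]
```

View pics/over.png

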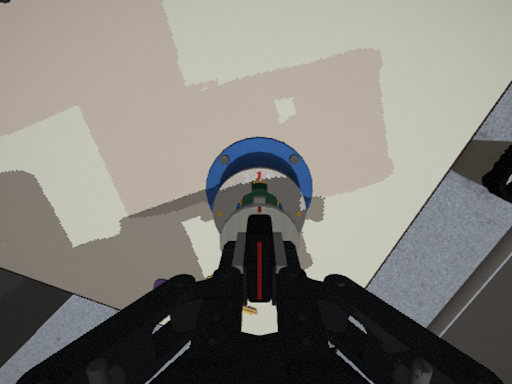

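The dots at (219.4,213.4) and (298.5,213.5) are symmetric about the bar, which is at column 259. The near notch mark is at 258.7 and the rim tick at 259.0, so closure and pot are aligned. I descend in steps, watching the force.

```bash
python3 -m pendant '[{"delta_pos":[0.5,-0.2,3],"angular":[0.002,0,0],"claw":1},{"delta_pos":[0,0,3],"angular":[0,0,0],"claw":1},{"delta_pos":[0,0,3],"angular":[0,0,0],"claw":1},{"delta_pos":[0,0,2],"angular":[0,0,0],"claw":1},{"delta_pos":[0,0,1],"angular":[0,0,0],"claw":1},{"delta_pos":[0,0,0],"angular":[0,0,0],"claw":1},{"delta_pos":[0,0,0],"angular":[0,0,0],"claw":1},{"delta_pos":[0,0,0],"angular":[0,0,0],"claw":1}]'; python3 -c "
from h import *
togo(.4820,-.3992,.0917,.438)"
```

```text
t: 11.98
position: [0.4819, -0.3988, 0.118]
orientation: [-3.14, 0.0, 0.441]
force: [0.2, 0.1, -2.3]
finger_gap: 0.0118
pos [ 0.4819 -0.3988  0.118 ] rpy [-3.1401e+00  1.0000e-04  4.4070e-01] shift mm [-0.   0.4 26.3] turn [-0.002  0.     0.003] F [ 0.2  0.1 -2.3] q6 0.26 gap 0.0118
```

```bash
python3 -m pendant '[{"delta_pos":[0,0.2,3],"angular":[0,0,0],"claw":1},{"delta_pos":[0,0.1,3],"angular":[0,0,0],"claw":1},{"delta_pos":[0,0,3],"angular":[0,0,0],"claw":1},{"delta_pos":[0,0,2],"angular":[0,0,0],"claw":1},{"delta_pos":[0,0,1],"angular":[0,0,0],"claw":1},{"delta_pos":[0,0,0],"angular":[0,0,0],"claw":1},{"delta_pos":[0,0,0],"angular":[0,0,0],"claw":1},{"delta_pos":[0,0,0],"angular":[0,0,0],"claw":1}]'; python3 -c "
from h import *
togo(.4820,-.3992,.0917,.438)"
```

```text
t: 12.65
position: [0.4821, -0.3993, 0.1047]
orientation: [-3.14, 0.0, 0.441]
force: [0.5, 0.9, -2.9]
finger_gap: 0.0119
pos [ 0.4821 -0.3993  0.1047] rpy [-3.1402  0.      0.4406] shift mm [-0.  -0.1 13. ] turn [-0.001  0.     0.003] F [ 0.5  0.9 -2.9] q6 0.26 gap 0.0119
```

```bash
python3 -m pendant '[{"delta_pos":[0,0,3],"angular":[0,0,0],"claw":1},{"delta_pos":[0,0,3],"angular":[0,0,0],"claw":1},{"delta_pos":[0,0,3],"angular":[0,0,0],"claw":1},{"delta_pos":[0,0,2],"angular":[0,0,0],"claw":1},{"delta_pos":[0,0,1],"angular":[0,0,0],"claw":1},{"delta_pos":[0,0,0.5],"angular":[0,0,0],"claw":1},{"delta_pos":[0,0,0.5],"angular":[0,0,0],"claw":1},{"delta_pos":[0,0,0.5],"angular":[0,0,0],"claw":1}]'; python3 -c "
from h import *
togo(.4820,-.3992,.0917,.438)"
```

```text
t: 13.32
position: [0.4824, -0.3995, 0.0946]
orientation: [3.141, -0.0, 0.441]
force: [-1.3, 0.8, 6.1]
finger_gap: 0.0117
pos [ 0.4824 -0.3995  0.0946] rpy [ 3.141e+00 -3.000e-04  4.410e-01] shift mm [-0.2 -0.5  2.9] turn [ 0.001 -0.     0.003] F [-1.3  0.8  6.1] q6 0.26 gap 0.0117
```

```bash
python3 -m pendant '[{"delta_pos":[0,-0.2,1.5],"angular":[0,0,0],"claw":1},{"delta_pos":[0,0,1.5],"angular":[0,0,0],"claw":1},{"delta_pos":[0,0,1.5],"angular":[0,0,0],"claw":1},{"delta_pos":[0,0,1.5],"angular":[0,0,0],"claw":1},{"delta_pos":[0,0,1.5],"angular":[0,0,0],"claw":1},{"delta_pos":[0,0,1.5],"angular":[0,0,0],"claw":1},{"delta_pos":[0,0,1.5],"angular":[0,0,0],"claw":1},{"delta_pos":[0,0,1.5],"angular":[0,0,0],"claw":1}]'; python3 -c "
from h import *
togo(.4820,-.3992,.0917,.438)
r=shot('wrist'); cv2.imwrite('pics/in.png',r[0][150:330,160:360,::-1].repeat(3,0).repeat(3,1)); line(r,(259,270),50,.0917+.0053)"
```

```text
t: 13.98
position: [0.4824, -0.3995, 0.0918]
orientation: [3.139, -0.0, 0.442]
force: [-2.6, 2.5, 11.4]
finger_gap: 0.0116
pos [ 0.4824 -0.3995  0.0918] rpy [ 3.1389e+00 -2.0000e-04  4.4170e-01] shift mm [-0.2 -0.5  0.1] turn [ 0.003 -0.     0.004] F [-2.6  2.5 11.4] q6 0.26 gap 0.0116
227 [[259.5, 243.0], [259.5, 299.0]] mid [ 0.4815 -0.3997  0.097 ] yaw 0.4417 len 0.0332
```

View pics/in.png

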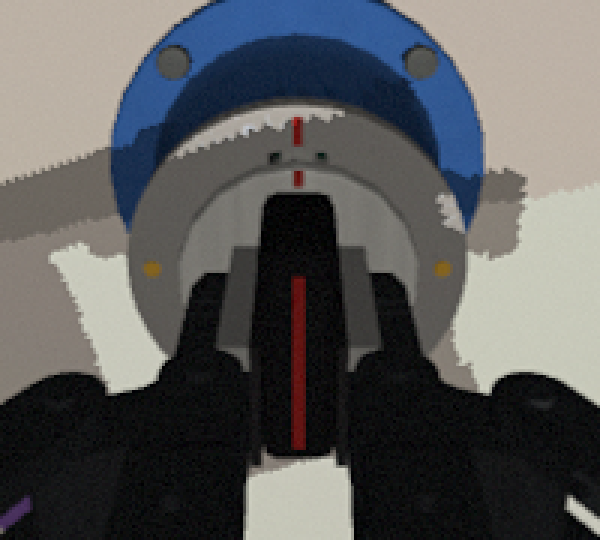

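The closure is flush on the plate. The rim tick at (298,178) lines up with the notch mark at (297,130), TCP z is 0.0918, and the push is about 13.8 N, above the 10 N spring force. Now I turn clockwise while pressing.

```bash
python3 -m pendant '[{"delta_pos":[0,0,2],"angular":[0,0,0.06],"claw":1},{"delta_pos":[0,0,2],"angular":[0,0,0.08],"claw":1},{"delta_pos":[0,0,2],"angular":[0,0,0.08],"claw":1},{"delta_pos":[0,0,2],"angular":[0,0,0.08],"claw":1},{"delta_pos":[0,0,2],"angular":[0,0,0.08],"claw":1},{"delta_pos":[0,0,2],"angular":[0,0,0.08],"claw":1},{"delta_pos":[0,0,2],"angular":[0,0,0.08],"claw":1},{"delta_pos":[0,0,2],"angular":[0,0,0.04],"claw":1}]'; python3 -c "
from h import *
togo(.4817,-.3998,.0917,-1.13);print(env.observe()['moment'].round(2))"
```

```text
t: 14.7
position: [0.4826, -0.4019, 0.0919]
orientation: [3.132, -0.005, -0.161]
force: [-2.7, 3.7, 14.1]
finger_gap: 0.012
pos [ 0.4826 -0.4019  0.0919] rpy [ 3.1321 -0.005  -0.1612] shift mm [-1.2 -1.9  0.1] turn [ 0.006 -0.009  0.969] F [-2.7  3.7 14.1] q6 0.865 gap 0.012
[0.85 0.52 0.14]
```

```bash
python3 -m pendant '[{"delta_pos":[-0.5,-1,2],"angular":[0.003,-0.004,0.06],"claw":1},{"delta_pos":[-0.5,-0.8,2],"angular":[0.003,-0.004,0.08],"claw":1},{"delta_pos":[-0.3,-0.5,2],"angular":[0,0,0.08],"claw":1},{"delta_pos":[-0.2,-0.3,2],"angular":[0,0,0.08],"claw":1},{"delta_pos":[-0.2,-0.3,2],"angular":[0,0,0.08],"claw":1},{"delta_pos":[-0.2,-0.3,2],"angular":[0,0,0.08],"claw":1},{"delta_pos":[0,0,2],"angular":[0,0,0.04],"claw":1},{"delta_pos":[0,0,2],"angular":[0,0,0],"claw":1}]'; python3 -c "
from h import *
togo(.4816,-.4,.0917,-1.13);print(env.observe()['moment'].round(2))
r=shot('wrist'); line(r,(259,270),50,.0917+.0053)"
```

```text
t: 15.37
position: [0.4829, -0.402, 0.0919]
orientation: [3.132, -0.01, -0.684]
force: [-3.0, 2.7, 14.3]
finger_gap: 0.0117
pos [ 0.4829 -0.402   0.0919] rpy [ 3.132  -0.01   -0.6839] shift mm [-2.3 -0.7  0.2] turn [ 0.007 -0.012  0.446] F [-3.   2.7 14.3] q6 1.393 gap 0.0117
[0.84 0.52 0.03]
227 [[259.5, 242.0], [259.5, 299.0]] mid [ 0.4822 -0.4014  0.097 ] yaw -0.6841 len 0.0336
```

```bash
python3 -m pendant '[{"delta_pos":[-1.5,-0.5,2],"angular":[0.004,-0.006,0.06],"claw":1},{"delta_pos":[-1.5,-0.7,2],"angular":[0.004,-0.006,0.08],"claw":1},{"delta_pos":[-1.2,-0.8,2],"angular":[0,0,0.08],"claw":1},{"delta_pos":[-1,-0.8,2],"angular":[0,0,0.08],"claw":1},{"delta_pos":[-0.7,-0.5,2],"angular":[0,0,0.08],"claw":1},{"delta_pos":[-0.5,-0.3,2],"angular":[0,0,0.06],"claw":1},{"delta_pos":[0,0,2],"angular":[0,0,0],"claw":1},{"delta_pos":[0,0,2],"angular":[0,0,0],"claw":1}]'; python3 -c "
from h import *
togo(.4815,-.4003,.0917,-1.13);print(env.observe()['moment'].round(2))
r=shot('wrist'); line(r,(259,270),50,.0917+.0053)"
```

```text
t: 16.08
position: [0.4829, -0.402, 0.0919]
orientation: [3.139, -0.017, -1.141]
force: [-3.4, 4.0, 13.5]
finger_gap: 0.0117
pos [ 0.4829 -0.402   0.0919] rpy [ 3.1389 -0.0174 -1.141 ] shift mm [-2.1  0.5  0.2] turn [ 0.003 -0.017 -0.011] F [-3.4  4.  13.5] q6 1.85 gap 0.0117
[0.82 0.61 0.01]
230 [[259.5, 242.0], [259.5, 299.0]] mid [ 0.4823 -0.4011  0.097 ] yaw -1.1411 len 0.0334
```

The quarter turn is done: yaw is -1.141, 90.5° from the start. I make one small centring and levelling correction, still pressing, then take a final look.

```bash
python3 -m pendant '[{"delta_pos":[-2,0.3,2],"angular":[0.003,-0.012,0],"claw":1},{"delta_pos":[-2,0.3,2],"angular":[0,-0.012,0],"claw":1},{"delta_pos":[-2,0.3,2],"angular":[0,-0.01,0],"claw":1},{"delta_pos":[-2,0.3,2],"angular":[0,-0.005,0],"claw":1},{"delta_pos":[-1.5,0.3,2],"angular":[0,0,0],"claw":1},{"delta_pos":[-1,0.2,2],"angular":[0,0,0],"claw":1},{"delta_pos":[-0.5,0,2.2],"angular":[0,0,0],"claw":1},{"delta_pos":[-0.5,0,2.2],"angular":[0,0,0],"claw":1}]'; python3 -c "
from h import *
togo(.4815,-.4003,.0917,-1.13)
r=shot('wrist'); line(r,(259,270),50,.0917+.0053); cv2.imwrite('pics/end.png',r[0][150:330,160:360,::-1].repeat(3,0).repeat(3,1))
togo(.4815,-.4003,.0917,-1.13)"
```

```text
t: 16.8
position: [0.4828, -0.4025, 0.0918]
orientation: [-3.137, -0.009, -1.138]
force: [-2.7, 2.1, 14.2]
finger_gap: 0.012
pos [ 0.4828 -0.4025  0.0918] rpy [-3.1368 -0.0093 -1.138 ] shift mm [-2.5  0.2  0. ] turn [-0.005 -0.009 -0.008] F [-2.7  2.1 14.2] q6 1.833 gap 0.012
230 [[259.5, 242.0], [259.5, 299.0]] mid [ 0.4822 -0.4017  0.097 ] yaw -1.138 len 0.0335
pos [ 0.4827 -0.4024  0.0917] rpy [-3.1368 -0.0093 -1.138 ] shift mm [-2.5  0.2  0. ] turn [-0.005 -0.009 -0.008] F [-2.6  2.5 14.6] q6 1.833 gap 0.012
```

View pics/end.png

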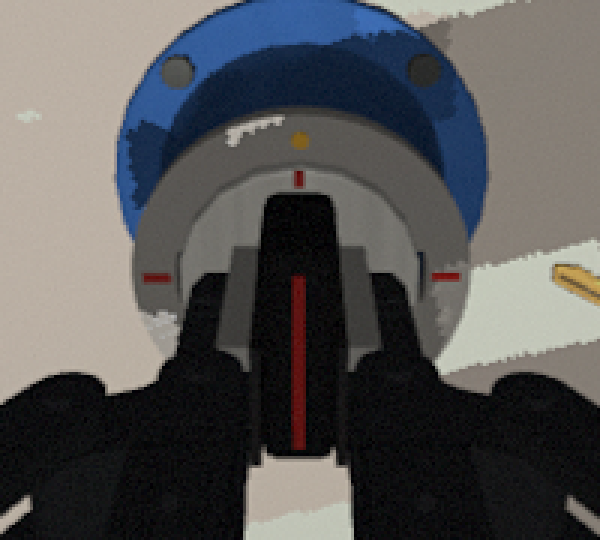

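The yellow dot at (301,141) lines up with the rim tick at (299,178). The notch marks now sit to the sides at (157,279) and (445,276), and the rim lies flush. The red line in the image has not shifted, so the grip has not slipped. I hand in while pressing.

```bash
python3 -c "
from h import *
print(env.close_job()); togo(.4815,-.4003,.0917,-1.13)"
```

```text
the job is handed in; nothing more can be done
None
the job is handed in; nothing more can be done
```

I gripped the closure by its bar at 110 N, pushed it through the keyhole until the rim was flush, and turned it 90.5° clockwise. I handed the job in at about 17 s, still gripping and pressing.

**What the last checks showed:**
- **Turn:** the bar was at yaw -1.138 rad against a target of -1.13, with the rim tick in line with the yellow dot.
- **Seating:** TCP height was 0.0917 m, the height worked out for a flush rim. The upward push on the tool was about 14.5 N, or roughly 17 N counting the closure's weight, against about 10 N from the spring.
- **Tilt and grip:** tilt was about 0.01 rad, and the closure had not slipped in the fingers.

**What did not agree:** the axis read about 2.4 mm off the pot centre, and my sideways corrections did not move it. That is more than the 1.5 mm clearance in the keyhole allows, so part of it is probably calibration error. It is inside the 4 mm limit.

I did not measure the ram travel or the specimen directly, and inferred them from the flush rim and the push force. I did not check the bystanders again at the end; the arm never came near them.

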